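# Hang the cap wrench in its keyed ring holder

## Task

Put the cap wrench away: lift it out of the white drip block and lower it, handle first, down through the ring of the ring holder. Its two lugs will likely rest on the ring first: pressing only lightly, turn it until you feel them drop into the ring's two notches, let it down until the head's flange lies flat on the ring, and let go so that it hangs there upright. Be gentle with the ring (never press or twist against it harder than about 20 N) and leave everything else where it stands.

Things in the scene. Friction and masses are not known exactly. Their poses are not given: they have to be found in the camera images.
- wrench: cap wrench: loose plain aluminium tool, 0.08 to 0.17 kg, 129 high, standing handle down in the drip block. Origin on its axis at the handle's foot, z up along it. Round handle, diameter 17, 80 long, foot tapered to 11 over the last 4. At 80 a flange disc, diameter 44, 5 thick; on it the head. Right under the flange two lugs stick out along +x and -x to 15 from the axis, each 6 wide, 8 high
- wrench_head (a point): centre of the wrench's head, a block 36 (x) by 32 (y) by 44 high with a socket 21 wide, 18 deep open at the top. It lies on the axis, 107 above the foot, 27 above the flange's underside, 22 above the flange's top face. Grasp the block across its flat faces at +-16 along y. Axes: z up along the tool, x along the lugs
- wrench_seat (a point): point on the wrench's axis at the underside of its flange (80 above the foot, 27 below the head's centre); axes as for the head
- drip_block: fixed white drip block, 62 x 62 and 70 high on a 96 x 96 x 6 grey tray, origin under its centre. A round well 21 wide goes down its middle to 12 above the bench; the wrench stands in it on its foot, flange and lugs above the block, turned to any yaw
- holder: fixed ring holder: grey foot plate 150 x 86 x 10, a steel post (diameter 14, cap 22, top 128 above the bench) 82 behind the ring's axis along the holder's +x, and a dark steel arm on it that carries the ring. Origin on the bench right under the ring's axis
- ring (a point): centre of the ring's top face, unpressed, 115 above the bench; axes are the holder's, z up. Ring: outside diameter 44, 14 thick, round bore 21 open below, two opposite notches from the bore out to 17 from the axis, right through, 8.5 wide at the bore, wider outwards (lugs enter within about 7 degrees). Lugs off the notches hold the flange 8 above the ring; seated, this and the seat point coincide
- ring_insert (a point): point on the ring's axis 14 below its top (fixed axes of the holder). The notches are cut in an insert clamped (0.6 N m) at an angle that differs each time and is NOT reported: the line through both notches lies 10 to 100 degrees anticlockwise (seen from above) of the holder's x axis; see it from above or feel for it
- ring_arm (a point): middle of the arm between ring and post, 107 above the bench. Arm and ring are sprung: they carry the wrench without moving, give way downwards once pressed with about 2.5 N, then 1.1 mm per further N, for at most 5 mm, then are rigid
- scanner_head (a point): far end of the head of the fixed black barcode scanner, an obstacle to carry things round: from here it runs back towards the robot for 160 (along -x), about 90 wide (y), standing on the bench, top at 270 above it. It does not move
- cryo_box: loose grey-white cryo box, 77 x 77 x 52, bystander, origin under its centre
- bottle: loose amber reagent bottle, diameter 48, 100 high, bystander, origin under its centre
- petri: loose pair of petri dishes, diameter 62, 29 high, bystander, origin under its centre
- timer: loose bench timer, 62 x 62 x 16, bystander, origin under its centre

How it is judged:
On the way, in this order (a step that is already met when the one before it is completed fails the run):
1. the wrench is lifted clear out of the drip block (z of wrench in the frame of drip_block above 0.08 m), for 0.1 s.
2. its handle is down through the ring, upright, flange within 16 mm of the ring (horizontal distance between wrench_seat and ring below 0.005 m and z of wrench_seat in the frame of ring between 0.003 and 0.016 m and angle between wrench_seat's own z axis and vertical below 0.12 rad), for 0.1 s.
At the end, for the whole second after the job is handed in: the wrench hangs released and at rest in the ring, lugs in the notches: the flange's underside within 3 mm of the ring's top face (8 mm would mean that the lugs stand on the ring), its axis within 4 mm of the ring's axis and within 3.4 degrees of upright (horizontal distance between wrench_seat and ring below 0.004 m and z of wrench_seat in the frame of ring between -0.003 and 0.003 m and angle between wrench_seat's own z axis and vertical below 0.06 rad and linear speed of wrench below 0.02 m/s and contact force between the fingers and wrench below 0.1 N); the robot touches nothing.
It fails at once if the wrench presses or twists on the ring holder with more than 22 N (contact force between wrench and holder above 22 N).
It fails at once if the robot itself pushes the ring holder with more than 15 N (contact force between any of the fingers, the arm and holder above 15 N).
It fails at once if one of the loose bystanders (cryo box, bottle, petri dishes, timer) is shoved by more than 20 mm (distance of any of cryo_box, bottle, petri, timer from where it was at the start of the episode above 0.02 m).
It also fails if it takes over 64 s, if anything falls off the work surface, if the arm or the gripper's body presses on something with over 40 N, if the wrist force passes 120 N, or if a joint passes its speed limit or range.

## Robot

A 6-joint arm with a two-finger parallel gripper is mounted at the origin on a cart in front of the work surface, level with it; the furniture and walls round the work are solid. World frame = base frame: x ahead of the robot, y to its left, z up, the work surface at z = 0. Lengths are in m, angles in rad, forces in N, time in s.
With the tool pointing down it reaches from about 0.4 to 0.825 m from the base axis. Payload 7 kg.
Tool frame: the origin (TCP) lies between the finger pads; the fingertips stand 8 mm ahead of it and the grasp point (between the pads) lies 11 mm behind it (arm.finger_overhang is the distance from the TCP to the fingertips, in m); z points along the fingers, y is the line along which they close (so a half turn about z gives the same grasp; the last joint's range is limited). The gripper opens to 88 mm and grips with 3 to 60 N. Pads are 19 mm wide; open, the fingers measure 130 mm over their backs; the gripper's body (78 mm by 193 mm) begins 47 mm behind the grasp point.
Start: joints at [-1.01, 0.359, 0.012, 0, -1.224, -0.288], TCP at [0.182, -0.65, 0.235] pointing down, gripper open.
Joint ranges: [-3.07, 3.07], [-1.43, 2.12], [-1.02, 1.25], [-3.03, 1.67], [-3.05, -0], [-3.03, 3.03]. Speed limits (rad/s): [2.39, 2.39, 3.01, 3.14, 3.14, 3.14].

## Interface

Orientations are given as [roll, pitch, yaw] about the fixed x, y, z axes, in that order (R = Rz(yaw) Ry(pitch) Rx(roll)).
In Python, from station import arm gives the robot as it stands.
- The arm moves only by the tool move_arm, never from a script. Its argument "rows" is text: rows parted by semicolons, each of 7 numbers parted by spaces: the turn, a rotation vector about the tool's x, y, z in degrees, then the shift along the tool's x, y, z in m, then the finger opening in m, from 0 to 0.0876. A call has 1 to 8 rows; each row shifts and turns the commanded pose from where the row before left it, along the tool's axes as they then stand; what a row does not reach is not made up. A row lasts 1/8 s, in which the tool goes at most 62.5 mm and 10.7 degrees, less where a joint would pass 70% of its speed; a pose out of reach is approached as far as the arm can. A call is refused whole if a number of a shift passes 0.0625 or a number of a turn 10.7, either way. A call with a gripper value outside its range is refused whole. The fingers move at their own pace and stop on an object; "squeeze" is the grip in N (left out, the last holds). Time passes only in rows, so rows that do not move let the fingers close. It gives the time, the measured TCP pose, the force, the opening and the grip force at its end, in the units of the state.
- arm.get_state(): the state, without advancing time (a new reading comes with each control period).
- arm.grab_frame(name): name is "scene" or "top" or "wrist"; returns (picture, depth): 384x512x3 uint8, blue, green, red; 384x512 float32, m along the optical axis (not along the pixel's ray), 0 where there is no reading.
- arm.camera_model(name): a dict with "mtx" (3x3 intrinsics, pixels), "camera_from_world" (4x4, takes a point from world to camera coordinates); the wrist camera has in their place "mount" (4x4, takes a point from camera to tool coordinates, whose origin is the TCP and whose axes are the flange's). Camera axes: x right, y down, z forward; pixel columns grow to the right and rows downward; lengths in m; the calibration is good to about 2 mm. The wrist camera is an equidistant fisheye: a pixel r from the principal point sees the ray r / f radians off the axis. A picture is of the moment at which its call begins: read the wrist's pose just before it. camera_model takes no time and is no camera call.
- arm.job_done(): hands the job in; it is judged then, once.
The state is a dict: "t": time; "q": joint angles; "qd": joint speeds; "joint_efforts": joint torques, N m; "eef_pos": TCP position; "ee_rot": TCP orientation; "force": force on the tool from outside, world axes, zero at the start; "moment": the same for the moment, N m; "width": finger opening in m; "gripper_force": force on a finger pad.
Only numpy, scipy, OpenCV 4.12 (cv2) and the standard library are available. Lean on these libraries where they do the work, as an engineer would, in place of code of your own. Each camera call takes 0.05 s, during which the arm holds its last target. There are 200 camera calls.

## Working session

There is one attempt and no reset: what is moved stays moved. The work goes in short steps, Python scripts to look and compute and a tool call to move; the robot and the scene stay as the last step left them, time stands still between calls to the robot, and variables do not carry over. Pictures are saved under pics/ and viewed, at most 10 in all, crops included, and the job is handed in when it is done.

Besides the shell and the picture viewer there is one more tool, called after ">>>" as name(argument=value, ...) on one line, values as JSON. move_arm: Moves the arm, as the interface text tells. Its arguments: {"type":"object","properties":{"rows":{"type":"string"},"squeeze":{"type":"number"}},"required":["rows"]}

```bash
ls; mkdir -p pics; python3 - <<'E'
from station import arm
import cv2,numpy as np
for n in ("scene","top"):
    p,d=arm.grab_frame(n); cv2.imwrite(f"pics/{n}0.png",p); np.save(f"{n}_d.npy",d); cv2.imwrite(f"{n}.png",p)
    m=arm.camera_model(n); print(n,np.round(m["mtx"],1).tolist(),np.round(m["camera_from_world"],4).tolist())
s=arm.get_state(); print({k:np.round(v,4).tolist() for k,v in s.items()}); print(arm.finger_overhang)
a=cv2.imread("pics/scene0.png");b=cv2.imread("pics/top0.png")
E
```

```text
pics
scene [[457.6, 0.0, 261.0], [0.0, 457.6, 180.0], [0.0, 0.0, 1.0]] [[-0.858, -0.5136, -0.0121, 0.5008], [-0.2865, 0.4979, -0.8185, 0.2765], [0.4264, -0.6988, -0.5744, 1.3258], [0.0, 0.0, 0.0, 1.0]]
top [[348.7, 0.0, 254.1], [0.0, 348.7, 191.7], [0.0, 0.0, 1.0]] [[0.0262, -0.9995, 0.0153, 0.0249], [-0.9927, -0.0278, -0.1173, 0.5498], [0.1177, -0.0121, -0.993, 0.9641], [0.0, 0.0, 0.0, 1.0]]
{'t': 0.1, 'q': [-1.0099, 0.3593, 0.0111, -0.0003, -1.2241, -0.2881], 'qd': [-0.0003, -0.0004, 0.0021, 0.0015, 0.0003, -0.0001], 'joint_efforts': [-0.002, -58.4163, 29.3752, 7.0156, 0.0101, -0.0001], 'eef_pos': [0.1817, -0.6496, 0.2337], 'ee_rot': [3.1401, -0.0001, -2.8689], 'force': [0.3201, -0.6223, -0.0587], 'moment': [0.0012, 0.001, -0.0053], 'gripper_force': 0.0, 'width': 0.0875}
0.008
```

View pics/top0.png

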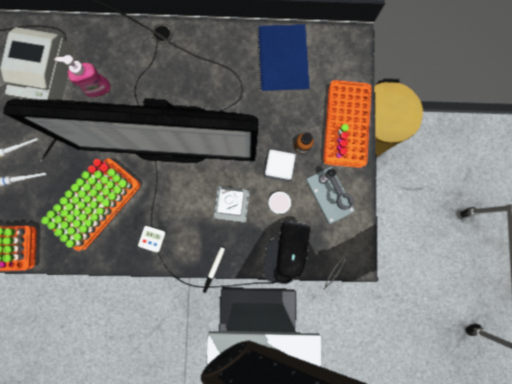

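View pics/scene0.png

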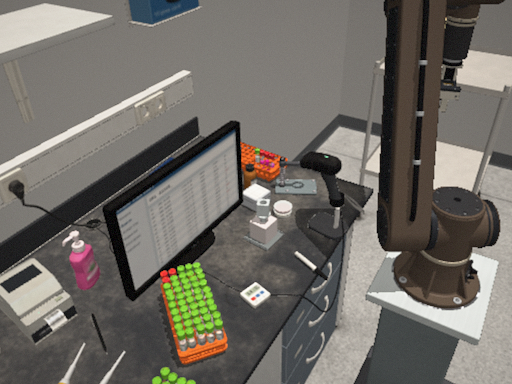

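The top view shows the wrench and drip block at about (232,203) and the holder at about (333,190). Cryo box (281,164), petri (279,202), bottle (304,142), scanner (290,250), timer (152,238). In the scene view the wrench stands at (264,210), with the holder partly behind the scanner at (300,180).

```bash
cat > h.py <<'E'
import numpy as np,cv2
from station import arm
def ray(n,u,v,z):
    m=arm.camera_model(n);K=m["mtx"];T=np.array(m["camera_from_world"]);R=T[:3,:3];c=-R.T@T[:3,3]
    d=R.T@np.linalg.inv(K)@[u,v,1]; return c+d*(z-c[2])/d[2]
def pix(n,P):
    m=arm.camera_model(n);T=np.array(m["camera_from_world"]);p=m["mtx"]@(T[:3,:3]@P+T[:3,3]);return p[:2]/p[2]
def pt(n,d,u,v):
    m=arm.camera_model(n);T=np.array(m["camera_from_world"]);z=d[v,u]
    return T[:3,:3].T@(np.linalg.inv(m["mtx"])@[u,v,1]*z-T[:3,3])
E
python3 - <<'E'
from h import *
p=cv2.imread("top.png"); d=np.load("top_d.npy")
c=cv2.resize(p[120:285,200:365],None,fx=3.6,fy=3.6,interpolation=cv2.INTER_CUBIC); cv2.imwrite("pics/crop1.png",c)
for n,u,v in [("w",232,203),("w2",231,199),("cryo",281,164),("petri",279,202),("bottle",305,142),("timer",152,238),("scan",293,226),("scan",290,250),("hold",345,205),("hold",322,176),("ring",340,200)]:
    print(n,np.round(pt("top",d,u,v),3))
print((d[170:225,305:360:1].min()))
# height map points above 0.09 near holder
m=arm.camera_model("top");T=np.array(m["camera_from_world"])
vv,uu=np.mgrid[150:230,205:365];P=np.stack([pt("top",d,u,v) for u,v in zip(uu.ravel(),vv.ravel())])
for nm,(a,b) in {"wr":(210,260),"ho":(305,365)}.items():
    k=(uu.ravel()>a)&(uu.ravel()<b)&(P[:,2]>0.09)
    for u,v,q in list(zip(uu.ravel()[k],vv.ravel()[k],P[k]))[::6]: print(nm,u,v,np.round(q,3))
E
```

```text
w [0.506 0.096 0.138]
w2 [0.517 0.1   0.124]
cryo [ 0.627 -0.034  0.053]
petri [ 0.522 -0.032  0.028]
bottle [ 0.681 -0.095  0.097]
timer [0.41  0.327 0.016]
scan [ 0.449 -0.046  0.249]
scan [ 0.397 -0.038  0.262]
hold [ 0.511 -0.199  0.113]
hold [ 0.597 -0.151  0.049]
ring [ 0.524 -0.186  0.112]
0.0Traceback (most recent call last):
  File "<stdin>", line 9, in <module>
  File "h.py", line 9, in pt
    m=arm.camera_model(n);T=np.array(m["camera_from_world"]);z=d[v,u]
ValueError: time passes only in moves, steps and waits
```

View pics/crop1.png

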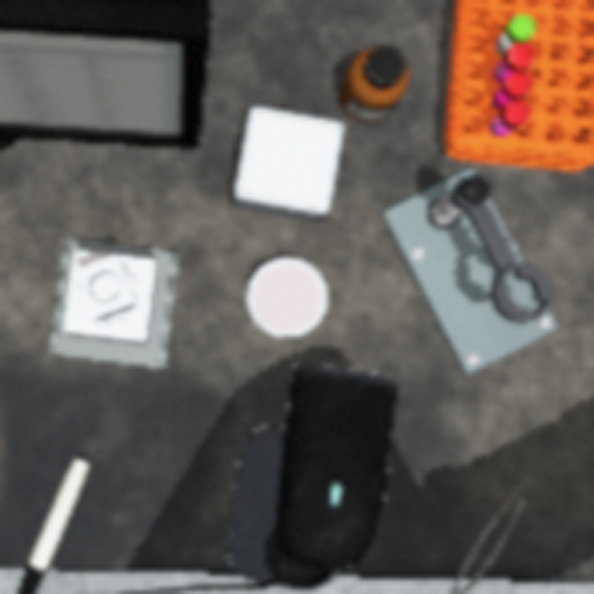

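```bash
cat >> h.py <<'E'
from scipy.spatial.transform import Rotation as Ro
def RT(s): return Ro.from_euler("xyz",s["ee_rot"]).as_matrix(),np.array(s["eef_pos"])
def plan(pos,yaw,s=None):
    s=s or arm.get_state();R,p=RT(s);G=Ro.from_euler("xyz",[np.pi,0,yaw]).as_matrix()
    w=np.degrees(Ro.from_matrix(R.T@G).as_rotvec())
    print("now",p.round(4),np.round(s["ee_rot"],3),"F",np.round(s["force"],2),"| turn",w.round(2),"shift tool",(R.T@(np.array(pos)-p)).round(4))
def wray(s,uv,z):
    m=arm.camera_model("wrist");K=m["mtx"];M=np.array(m["mount"]);R,p=RT(s)
    x,y=(uv[0]-K[0,2])/K[0,0],(uv[1]-K[1,2])/K[1,1];r=np.hypot(x,y)
    c=np.array([np.sin(r)*x/r,np.sin(r)*y/r,np.cos(r)]) if r>1e-9 else np.array([0,0,1.])
    d=R@M[:3,:3]@c;o=R@M[:3,3]+p
    return o+d*(z-o[2])/d[2]
def wpix(s,P):
    m=arm.camera_model("wrist");K=m["mtx"];M=np.array(m["mount"]);R,p=RT(s)
    c=M[:3,:3].T@(R.T@(np.array(P)-p)-M[:3,3]);th=np.arctan2(np.hypot(c[0],c[1]),c[2]);a=np.arctan2(c[1],c[0])
    return np.array([K[0,2]+K[0,0]*th*np.cos(a),K[1,2]+K[1,1]*th*np.sin(a)])
E
python3 - <<'E'
from h import *
p=cv2.imread("top.png")
f=lambda x,y,z: print(np.round(ray("top",200+x/3.6,120+y/3.6,z),4))
print("ring");f(522,291,.115);print("postcap");f(472,188,.128)
print("block corners");[f(x,y,.07) for x,y in [(70,252),(160,260),(153,342),(62,333)]]
print("head");f(105,285,.141)
print("mon");[f(x,y,.3) for x,y in [(208,0),(195,145),(0,145)]]
print("scan");[f(x,y,.27) for x,y in [(300,365),(395,378),(280,560)]]
m=arm.camera_model("wrist");print(np.round(m["mtx"],1).tolist(),np.round(m["mount"],4).tolist())
plan([.511,-.199,.36],-2.869)
E
```

```text
ring
[ 0.5216 -0.1981  0.115 ]
postcap
[ 0.5942 -0.1585  0.128 ]
block corners
[0.5464 0.1353 0.07  ]
[0.5422 0.0665 0.07  ]
[0.4796 0.07   0.07  ]
[0.4845 0.139  0.07  ]
head
[0.5152 0.1036 0.141 ]
mon
[0.6715 0.0391 0.3   ]
[0.5837 0.0445 0.3   ]
[0.5804 0.1583 0.3   ]
scan
[ 0.4582 -0.022   0.27  ]
[ 0.4519 -0.079   0.27  ]
[ 0.3438 -0.0121  0.27  ]
[[297.3, 0.0, 254.3], [0.0, 297.3, 189.5], [0.0, 0.0, 1.0]] [[0.0002, -0.9634, -0.2681, 0.0725], [1.0, 0.0002, -0.0002, -0.0004], [0.0002, -0.2681, 0.9634, -0.1489], [0.0, 0.0, 0.0, 1.0]]
now [ 0.1817 -0.6496  0.2337] [ 3.14  -0.    -2.869] F [ 0.32 -0.62 -0.06] | turn [ 0.09 -0.01  0.  ] shift tool [-0.4385  0.3455 -0.1258]
```

>>> move_arm(rows="0 0 0 -0.04 0.032 -0.002 0.0876;0 0 0 -0.04 0.032 -0.002 0.0876;0 0 0 -0.04 0.032 -0.002 0.0876;0 0 0 -0.04 0.032 -0.002 0.0876;0 0 0 -0.04 0.032 -0.002 0.0876;0 0 0 -0.04 0.032 -0.002 0.0876;0 0 0 -0.04 0.032 -0.002 0.0876;0 0 0 -0.04 0.032 -0.002 0.0876")

```text
t: 1.1
eef_pos: [0.4217, -0.3157, 0.2505]
ee_rot: [3.141, -0.0, -2.869]
force: [0.9, -0.4, 0.5]
width: 0.0874
gripper_force: 0.0
```

>>> move_arm(rows="0 0 0 -0.04 0.03 0 0.0876;0 0 0 -0.04 0.03 0 0.0876;0 0 0 -0.03 0.02 0 0.0876;0 0 0 -0.01 0.01 0 0.0876;0 0 0 0 0 0 0.0876;0 0 0 0 0 0 0.0876")

```text
t: 1.85
eef_pos: [0.5117, -0.1988, 0.2505]
ee_rot: [3.141, -0.0, -2.869]
force: [0.0, -0.2, 0.6]
width: 0.0877
gripper_force: 0.0
```

```bash
python3 - <<'E'
from h import *
s=arm.get_state();plan([.521,-.198,.25],-2.869,s)
p,d=arm.grab_frame("wrist");cv2.imwrite("w1.png",p);np.save("w1.npy",d)
c=wpix(s,[.5216,-.1981,.115]);print("ring px",c)
np.save("w1s.npy",s,allow_pickle=True)
x,y=int(c[0]),int(c[1]);x0,y0=max(0,x-60),max(0,y-60);k=cv2.resize(p[y0:y0+120,x0:x0+120],None,fx=4.5,fy=4.5,interpolation=cv2.INTER_CUBIC);print(x0,y0)
cv2.imwrite("pics/w1.png",k)
E
```

```text
now [ 0.5117 -0.1988  0.2505] [ 3.141 -0.    -2.869] F [ 0.03 -0.18  0.58] | turn [ 0.01 -0.02 -0.02] shift tool [-0.0091 -0.0017  0.0005]
ring px [252.75091092 192.5316266 ]
192 132
```

View pics/w1.png

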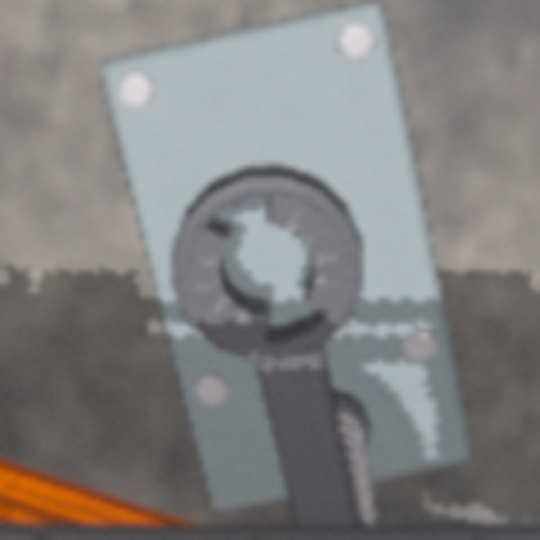

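Ring is at full-image px about (251.6,189.3), with notches upper left and lower right. I'll look from straight above and lower.

>>> move_arm(rows="0 0 0 -0.04 0 0.02 0.0876;0 0 0 -0.04 0 0.03 0.0876;0 0 0 0 0 0.025 0.0876;0 0 0 0 0 0 0.0876;0 0 0 0 0 0 0.0876")

```text
t: 2.52
eef_pos: [0.5894, -0.1776, 0.1768]
ee_rot: [-3.141, 0.001, -2.869]
force: [-0.4, -0.1, 0.6]
width: 0.0877
gripper_force: 0.0
```

```bash
python3 - <<'E'
from h import *
s=arm.get_state();print(s["eef_pos"],s["ee_rot"])
p,d=arm.grab_frame("wrist");cv2.imwrite("w2.png",p)
np.save("w2s.npy",s,allow_pickle=True)
# rectify to plane z=.115: grid world 60mm, 0.1 mm/px... x right=-y? use x->right, y->up
c=np.array([.5216,-.1981]);N=500;sc=.00012
uv=np.zeros((N,N,2),np.float32)
for i in range(N):
  for j in range(N):
    if i%20==0 and j%20==0: pass
g=np.arange(0,N,10);
co=np.array([[wpix(s,[c[0]+(j-N/2)*sc,c[1]-(i-N/2)*sc,.115]) for j in g] for i in g],np.float32)
M=cv2.resize(co,(N,N),interpolation=cv2.INTER_LINEAR)
jj=(np.arange(N)-4.5)/10
M=cv2.remap(co,*np.meshgrid(jj.astype(np.float32)+.45,jj.astype(np.float32)+.45),cv2.INTER_LINEAR,borderMode=cv2.BORDER_REPLICATE)
r=cv2.remap(p,M[...,0],M[...,1],cv2.INTER_CUBIC);cv2.imwrite("pics/w2.png",r);print(wpix(s,[*c,.115]))
g=cv2.medianBlur(cv2.cvtColor(r,cv2.COLOR_BGR2GRAY),7)
for q in (cv2.HoughCircles(g,cv2.HOUGH_GRADIENT,1,40,param1=60,param2=20,minRadius=170,maxRadius=200) ,):
    print(q if q is None else [(np.round([c[0]+(x-250)*sc,c[1]-(y-250)*sc,R*sc],4)).tolist()+[x,y] for x,y,R in q[0][:3]])
E
```

```text
[ 0.5894306  -0.1775644   0.17682574] [-3.14079763e+00  9.47719650e-04 -2.86947581e+00]
[252.77675932 111.06818651]
[[0.5217, -0.2, 0.0213, np.float32(250.5), np.float32(265.5)]]
```

View pics/w2.png

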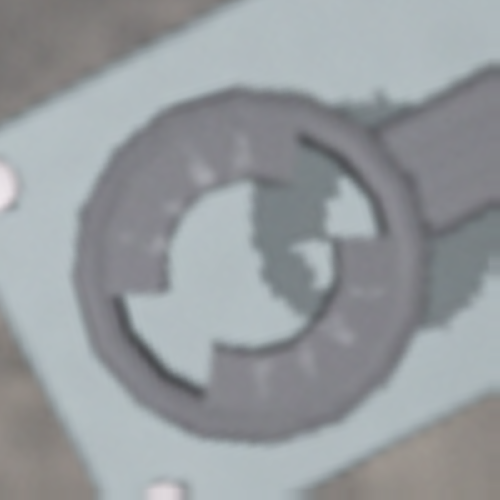

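The rectified view (x right, y up) shows the ring centre at (251,264). The notches lie on the line (160,343)–(341,185), which puts the notch line at 41° in the world frame and the ring at (0.5217,-0.1999). Next, the wrench.

>>> move_arm(rows="0 0 0 0 0 -0.05 0.0876;0 0 0 0 0.01 -0.05 0.0876;0 0 0 -0.002 0.04 -0.023 0.0876;0 0 0 -0.002 0.05 0 0.0876;0 0 0 -0.002 0.055 0 0.0876;0 0 0 -0.002 0.055 0 0.0876;0 0 0 -0.001 0.045 0 0.0876;0 0 0 0 0.034 0 0.0876")

```text
t: 3.58
eef_pos: [0.5197, 0.1055, 0.3006]
ee_rot: [3.141, 0.003, -2.868]
force: [0.6, -0.3, -0.0]
width: 0.0879
gripper_force: 0.0
```

>>> move_arm(rows="0 0 0 0 0 0.03 0.0876;0 0 0 0 0 0.02 0.0876;0 0 0 0 0 0 0.0876;0 0 0 0 0 0 0.0876")

```text
t: 4.08
eef_pos: [0.5208, 0.1039, 0.2504]
ee_rot: [3.141, 0.003, -2.869]
force: [0.1, 0.1, 0.6]
width: 0.088
gripper_force: 0.0
```

```bash
cat > rect.py <<'E'
from h import *
def rect(s,p,c,z,N=500,sc=.00012):
    g=np.arange(0,N+1,10)
    co=np.array([[wpix(s,[c[0]+(j-N/2)*sc,c[1]-(i-N/2)*sc,z]) for j in g] for i in g],np.float32)
    t=(np.arange(N)/10).astype(np.float32)
    M=cv2.remap(co,*np.meshgrid(t,t),cv2.INTER_LINEAR)
    return cv2.remap(p,M[...,0],M[...,1],cv2.INTER_CUBIC)
E
python3 - <<'E'
from rect import *
s=arm.get_state();print(s["eef_pos"],s["ee_rot"],s["q"])
p,d=arm.grab_frame("wrist");cv2.imwrite("w3.png",p);np.save("w3s.npy",s,allow_pickle=True)
print(wpix(s,[.515,.103,.141]))
cv2.imwrite("pics/w3.png",rect(s,p,[.515,.103],.141,500,.00018))
E
```

```text
[0.52084534 0.10393433 0.25039723] [ 3.14137253e+00  2.59266738e-03 -2.86901243e+00] [ 5.66843442e-01  1.09123632e-01 -2.81420377e-01  5.85990214e-04
 -1.17770731e+00 -1.86528304e+00]
[255.51717504 183.57982621]
```

View pics/w3.png

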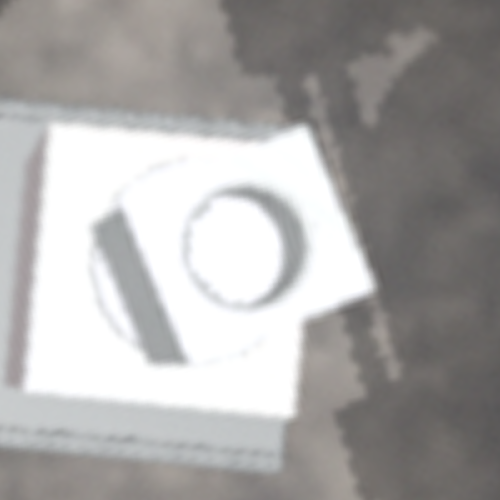

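```bash
python3 - <<'E'
from h import *
d=np.load("top_d.npy");m=arm.camera_model("top");T=np.array(m["camera_from_world"]);K=m["mtx"]
v,u=np.mgrid[0:384,0:512];P=np.stack([(u-K[0,2])/K[0,0]*d,(v-K[1,2])/K[1,1]*d,d],-1)
W=(P-T[:3,3])@T[:3,:3];ok=(d>0)&(W[...,2]>.12)&(W[...,1]<.3)&(W[...,1]>0)&(W[...,0]>.53)
Q=W[ok];print(len(Q),Q.min(0),Q.max(0))
for lo,hi in [(.12,.2),(.2,.25),(.25,.3),(.3,.35),(.35,.4),(.4,.5)]:
    k=Q[(Q[:,2]>lo)&(Q[:,2]<hi)]
    if len(k): print(lo,len(k),k[:,0].min().round(3),k[:,1].min().round(3),k[:,0].max().round(3))
s=arm.get_state();plan([.5145,.1037,.20],np.radians(-157.2),s)
for n in("w1","w2"):
    t=np.load(n+"s.npy",allow_pickle=True).item()
    print(wray(t,[251.6,189.3],.115) if n=="w1" else "")
E
```

```text
5115 [0.53046956 0.0371694  0.12002634] [0.7502122  0.29995446 0.35883525]
0.12 826 0.53 0.038 0.75
0.2 747 0.632 0.038 0.749
0.25 738 0.632 0.039 0.651
0.3 684 0.632 0.037 0.694
0.35 2120 0.633 0.037 0.675
now [0.5209 0.104  0.2503] [ 3.141e+00  3.000e-03 -2.869e+00] F [-0.26 -0.71  0.45] | turn [ 0.01  0.15 -7.18] shift tool [0.0064 0.0014 0.0503]
[ 0.51868708 -0.20009501  0.115     ]
```

The rectified wrist view shows the head's top face with corners (120,208), (307,127), (375,288), (187,362). That puts its centre at (0.5145,0.1037) and the lug line at 22.8°. The monitor is clear, so I'm going down to grasp.

>>> move_arm(rows="0 0 -7.2 0.006 0.001 0.01 0.0876;0 0 0 0 0 0.03 0.0876;0 0 0 0 0 0.03 0.0876;0 0 0 0 0 0.03 0.07;0 0 0 0 0 0.025 0.07;0 0 0 0 0 0.014 0.07;0 0 0 0 0 0 0.07;0 0 0 0 0 0 0.07")

```text
t: 5.12
eef_pos: [0.5149, 0.1037, 0.1107]
ee_rot: [3.142, 0.002, -2.743]
force: [-0.0, -0.1, 0.8]
width: 0.0701
gripper_force: 0.0
```

```bash
python3 - <<'E'
from rect import *
s=arm.get_state();plan([.5145,.1037,.111],np.radians(-157.2),s)
p,d=arm.grab_frame("wrist");cv2.imwrite("pics/w4.png",p)
E
```

```text
now [0.5149 0.1037 0.1107] [ 3.142e+00  2.000e-03 -2.743e+00] F [-0.01 -0.05  0.75] | turn [0.   0.1  0.04] shift tool [ 0.0004  0.0002 -0.0003]
```

View pics/w4.png

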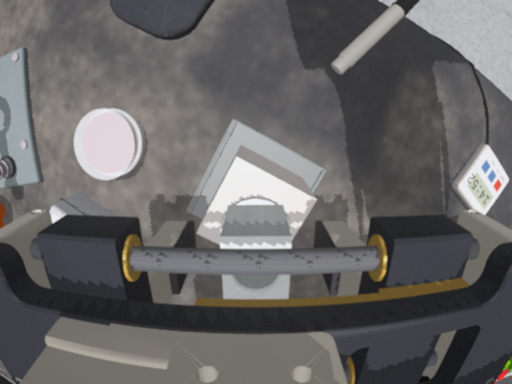

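The head sits centred and aligned between the fingers, at about px (255,250). Closing.

>>> move_arm(rows="0 0 0 0 0 0 0.05;0 0 0 0 0 0 0.04;0 0 0 0 0 0 0.034;0 0 0 0 0 0 0.03;0 0 0 0 0 0 0.026;0 0 0 0 0 0 0.026;0 0 0 0 0 0 0.026", squeeze=25)

```text
t: 6.05
eef_pos: [0.5141, 0.1034, 0.1096]
ee_rot: [-3.142, -0.0, -2.743]
force: [-0.2, -0.3, 0.6]
width: 0.0317
gripper_force: 25.0
```

>>> move_arm(rows="0 0 0 0 0 -0.01 0.026;0 0 0 0 0 -0.02 0.026;0 0 0 0 0 -0.03 0.026;0 0 0 0 0 -0.03 0.026;0 0 0 0 0 -0.03 0.026;0 0 0 0 0 -0.03 0.026;0 0 0 0 0 0 0.026;0 0 0 0 0 0 0.026")

```text
t: 7.05
eef_pos: [0.5137, 0.1033, 0.2593]
ee_rot: [3.141, -0.0, -2.743]
force: [-0.2, 0.4, -1.4]
width: 0.0319
gripper_force: 25.0
```

```bash
python3 - <<'E'
from rect import *
c=[.5216,-.1995];sc=.00012
for n in("w1","w2"):
    s=np.load(n+"s.npy",allow_pickle=True).item();p=cv2.imread(n+".png");r=rect(s,p,c,.115)
    cv2.imwrite(n+"r.png",r)
    g=cv2.medianBlur(cv2.cvtColor(r,cv2.COLOR_BGR2GRAY),9)
    for p2 in(12,16,20):
        q=cv2.HoughCircles(g,cv2.HOUGH_GRADIENT,1,15,param1=50,param2=p2,minRadius=172,maxRadius=192)
        if q is not None: print(n,p2,[np.round([c[0]+(x-250)*sc,c[1]-(y-250)*sc,R*sc],4).tolist() for x,y,R in q[0][:4]])
cv2.imwrite("pics/w1r.png",cv2.imread("w1r.png"))
plan([.5217,-.1999,.26],np.radians(-139))
E
```

```text
w1 12 [[0.51910001039505, -0.2004999965429306, 0.021299999207258224], [0.5206000208854675, -0.20170000195503235, 0.023000000044703484], [0.521399974822998, -0.1996999979019165, 0.021800000220537186], [0.5196999907493591, -0.19859999418258667, 0.023000000044703484]]
w1 16 [[0.51910001039505, -0.2004999965429306, 0.021299999207258224], [0.521399974822998, -0.1996999979019165, 0.021800000220537186], [0.5199999809265137, -0.2021999955177307, 0.022700000554323196], [0.5188999772071838, -0.19850000739097595, 0.023000000044703484]]
w1 20 [[0.51910001039505, -0.2004999965429306, 0.021299999207258224], [0.5202000141143799, -0.19910000264644623, 0.023000000044703484], [0.5210999846458435, -0.20080000162124634, 0.02280000038444996]]Traceback (most recent call last):
  File "<stdin>", line 4, in <module>
  File "rect.py", line 4, in rect
    co=np.array([[wpix(s,[c[0]+(j-N/2)*sc,c[1]-(i-N/2)*sc,z]) for j in g] for i in g],np.float32)
                  ~~~~^^^^^^^^^^^^^^^^^^^^^^^^^^^^^^^^^^^^^^^
  File "h.py", line 24, in wpix
    m=arm.camera_model("wrist");K=m["mtx"];M=np.array(m["mount"]);R,p=RT(s)
ValueError: time passes only in moves, steps and waits
```

>>> move_arm(rows="0 0 0 0.005 -0.013 0 0.026;0 0 0 0.014 -0.035 0 0.026;0 0 0 0.02 -0.05 0 0.026;0 0 0 0.02 -0.05 0 0.026;0 0 0 0.02 -0.05 0 0.026;0 0 0 0.018 -0.045 0 0.026;0 0 0 0.01 -0.028 0 0.026;0 0 0 0.004 -0.011 0 0.026")

```text
t: 8.05
eef_pos: [0.5203, -0.2017, 0.2585]
ee_rot: [3.141, -0.002, -2.745]
force: [0.7, 0.0, -0.3]
width: 0.0319
gripper_force: 25.0
```

>>> move_arm(rows="0 0 -5 0 0 0 0.026;0 0 -8.2 0 0 0 0.026;0 0 -5 0 0 0 0.026;0 0 0 0 0 0 0.026;0 0 0 0 0 0 0.026")

```text
t: 8.68
eef_pos: [0.5211, -0.1994, 0.2593]
ee_rot: [3.141, -0.0, -2.427]
force: [0.1, -0.1, 0.0]
width: 0.0319
gripper_force: 25.0
```

```bash
python3 - <<'E'
from h import *
s=arm.get_state();plan([.5207,-.2,.24],np.radians(-139),s)
np.save("w5s.npy",s,allow_pickle=True)
p,d=arm.grab_frame("wrist");cv2.imwrite("w5.png",p);cv2.imwrite("pics/w5.png",cv2.resize(p[150:384,120:400],None,fx=2.5,fy=2.5,interpolation=cv2.INTER_CUBIC))
for n in ("scene","top"):
    p,d=arm.grab_frame(n);cv2.imwrite(n+"5.png",p)
E
```

```text
now [ 0.5211 -0.1994  0.2593] [ 3.141 -0.    -2.427] F [ 0.1  -0.08  0.04] | turn [ 0.02 -0.02 -0.07] shift tool [ 0.0007 -0.0002  0.0193]
```

View pics/w5.png

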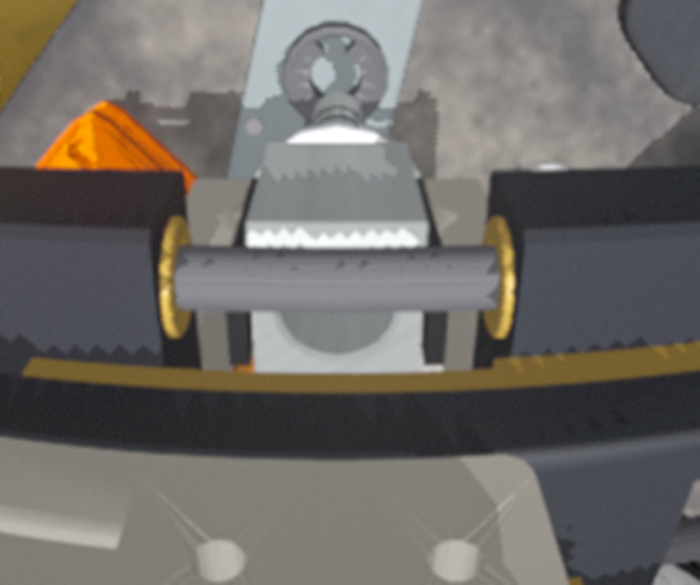

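```bash
python3 - <<'E'
from rect import *
s=np.load("w5s.npy",allow_pickle=True).item();p=cv2.imread("w5.png")
print(wray(s,[120+334/2.5,150+72/2.5],.115))
c=[.5216,-.1995];sc=.00012
r=rect(s,p,c,.115)
g=cv2.medianBlur(cv2.cvtColor(r,cv2.COLOR_BGR2GRAY),9)
q=cv2.HoughCircles(g,cv2.HOUGH_GRADIENT,1,15,param1=50,param2=14,minRadius=172,maxRadius=192)
if q is not None: print([np.round([c[0]+(x-250)*sc,c[1]-(y-250)*sc,R*sc],4).tolist() for x,y,R in q[0][:4]])
R,P=RT(s)
for z in(.161,.165,.2,.24):print(z,(wpix(s,[P[0],P[1],z])-[120,150])*2.5)
a=cv2.imread("scene5.png");k=cv2.resize(a[150:220,245:345],None,fx=4,fy=4,interpolation=cv2.INTER_CUBIC)
cv2.imwrite("pics/w5b.png",np.hstack([r[:, :],cv2.copyMakeBorder(k[:280,100:400],0,220,0,0,cv2.BORDER_CONSTANT)]))
E
```

```text
[ 0.51989046 -0.20168652  0.115     ]
[[0.5200999975204468, -0.20149999856948853, 0.02160000056028366], [0.5214999914169312, -0.20029999315738678, 0.023000000044703484], [0.5217000246047974, -0.20260000228881836, 0.023000000044703484]]
0.161 [336.38784682 109.63857186]
0.165 [336.40011735 112.93807562]
0.2 [336.52525049 146.68426717]
0.24 [336.72211869 200.14455471]
```

View pics/w5b.png

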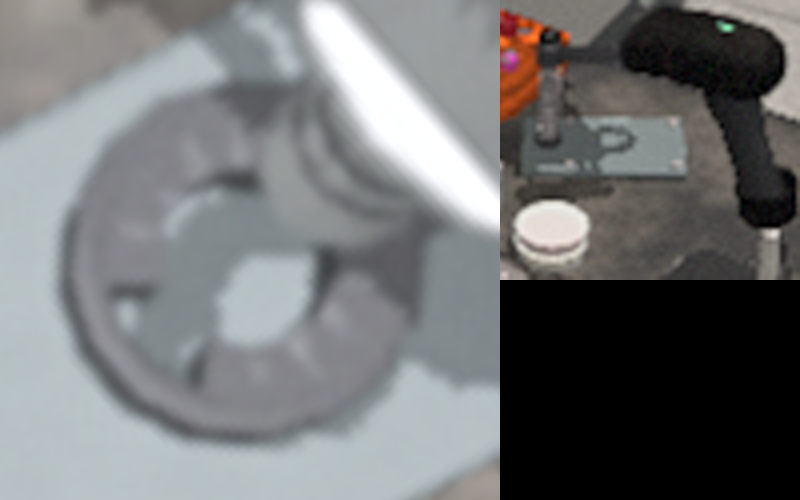

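Ring centre in the rectified view is about (240,262), i.e. (0.5204,-0.2009). The foot is about 1 mm off laterally, so I'll correct by +1/-1.2 mm and descend.

>>> move_arm(rows="0 0 0 0.001 -0.0012 0.01 0.026;0 0 0 0 0 0.015 0.026;0 0 0 0 0 0.013 0.026;0 0 0 0 0 0 0.026;0 0 0 0 0 0 0.026")

```text
t: 9.45
eef_pos: [0.5215, -0.2013, 0.2217]
ee_rot: [-3.141, -0.0, -2.425]
force: [0.1, 0.2, -0.7]
width: 0.0321
gripper_force: 25.0
```

```bash
python3 - <<'E'
from rect import *
s=arm.get_state();plan([.5207,-.2,.19],np.radians(-139),s)
p,d=arm.grab_frame("wrist");cv2.imwrite("w6.png",p)
R,P=RT(s);c=wpix(s,[.5207,-.2006,.115]);print(c,wpix(s,[P[0],P[1],P[2]-.0976]))
x,y=c.astype(int);cv2.imwrite("pics/w6.png",cv2.resize(p[y-40:y+40,x-50:x+50],None,fx=7,fy=7,interpolation=cv2.INTER_CUBIC));print(x-50,y-40)
E
```

```text
now [ 0.5215 -0.2013  0.2217] [-3.141 -0.    -2.425] F [ 0.1   0.16 -0.75] | turn [-0.01 -0.01  0.04] shift tool [-0.0003  0.0015  0.0317]
[255.78274222 191.07036798] [254.62832607 194.06417144]
205 151
```

View pics/w6.png

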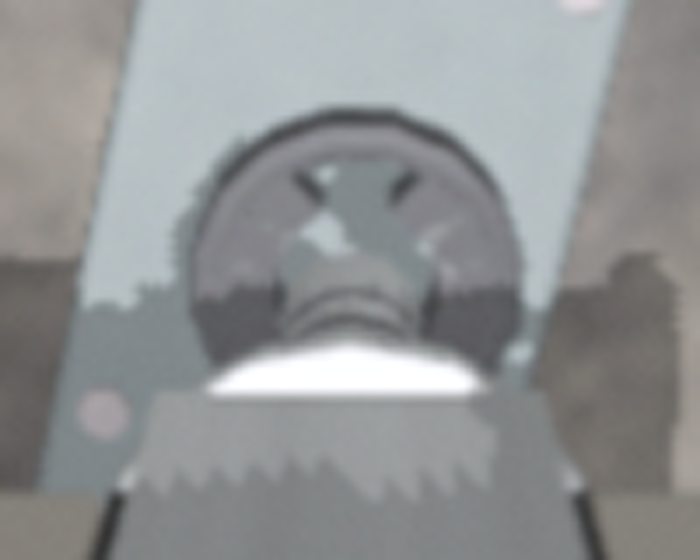

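Ring centre is at about (358,277) in the crop, and the foot and handle are at about (352,297). The notch is symmetric at x ≈ 357, so yaw is good. That leaves a 0.7 mm shift along tool y, then insert.

>>> move_arm(rows="0 0 0 0 0.0007 0 0.026;0 0 0 0 0 0.007 0.026;0 0 0 0 0 0.007 0.026;0 0 0 0 0 0.007 0.026;0 0 0 0 0 0.005 0.026;0 0 0 0 0 0 0.026;0 0 0 0 0 0 0.026")

```text
t: 10.38
eef_pos: [0.521, -0.2007, 0.1957]
ee_rot: [-3.141, 0.0, -2.425]
force: [-0.2, -0.1, -0.8]
width: 0.0324
gripper_force: 25.0
```

>>> move_arm(rows="0 0 0 0 0 0.01 0.026;0 0 0 0 0 0.01 0.026;0 0 0 0 0 0.01 0.026;0 0 0 0 0 0.01 0.026;0 0 0 0 0 0.01 0.026;0 0 0 0 0 0.001 0.026;0 0 0 0 0 0 0.026;0 0 0 0 0 0 0.026")

```text
t: 11.38
eef_pos: [0.5211, -0.2007, 0.145]
ee_rot: [-3.141, 0.0, -2.425]
force: [-0.0, -0.2, -0.9]
width: 0.032
gripper_force: 25.0
```

>>> move_arm(rows="0 0 0 0 0 0.001 0.026;0 0 0 0 0 0.001 0.026;0 0 0 0 0 0.001 0.026;0 0 0 0 0 0.001 0.026;0 0 0 0 0 0.001 0.026;0 0 0 0 0 0.001 0.026;0 0 0 0 0 0 0.026;0 0 0 0 0 0 0.026")

```text
t: 12.38
eef_pos: [0.5209, -0.2006, 0.1386]
ee_rot: [-3.142, 0.0, -2.425]
force: [-0.3, -0.4, -0.5]
width: 0.0321
gripper_force: 25.0
```

>>> move_arm(rows="0 0 0 0 0 0.001 0.026;0 0 0 0 0 0.001 0.026;0 0 0 0 0 0.001 0.026;0 0 0 0 0 0.001 0.026;0 0 0 0 0 0 0.026;0 0 0 0 0 0 0.026")

```text
t: 13.12
eef_pos: [0.5208, -0.2006, 0.1346]
ee_rot: [3.142, -0.0, -2.425]
force: [0.0, -0.3, -0.9]
width: 0.0316
gripper_force: 25.0
```

>>> move_arm(rows="0 0 0 0 0 0.001 0.026;0 0 0 0 0 0.0005 0.026;0 0 0 0 0 0.0005 0.026;0 0 0 0 0 0 0.026;0 0 0 0 0 0 0.026")

```text
t: 13.75
eef_pos: [0.5208, -0.2006, 0.1326]
ee_rot: [-3.142, -0.0, -2.425]
force: [-0.6, 0.9, -0.5]
width: 0.0318
gripper_force: 25.0
```

>>> move_arm(rows="0 0 0 0 0 0.0005 0.026;0 0 0 0 0 0.0005 0.026;0 0 0 0 0 0.0005 0.026;0 0 0 0 0 0 0.026;0 0 0 0 0 0 0.026")

```text
t: 14.38
eef_pos: [0.5209, -0.2007, 0.1311]
ee_rot: [-3.142, 0.0, -2.425]
force: [-2.3, 1.2, 3.1]
width: 0.0318
gripper_force: 25.0
```

The flange is seated with about 4 N at the expected height. Easing off 1 mm and releasing.

>>> move_arm(rows="0 0 0 0 0 -0.001 0.026;0 0 0 0 0 0 0.026;0 0 0 0 0 0 0.036;0 0 0 0 0 0 0.042;0 0 0 0 0 0 0.05;0 0 0 0 0 0 0.06;0 0 0 0 0 0 0.06;0 0 0 0 0 0 0.06", squeeze=10)

```text
t: 15.38
eef_pos: [0.5208, -0.2006, 0.1321]
ee_rot: [-3.142, 0.0, -2.425]
force: [0.1, -0.4, 0.3]
width: 0.0601
gripper_force: 0.0
```

>>> move_arm(rows="0 0 0 0 0 -0.01 0.06;0 0 0 0 0 -0.02 0.06;0 0 0 0 0 -0.03 0.06;0 0 0 0 0 -0.04 0.06;0 0 0 0 0 -0.02 0.06;0 0 0 0 0 0 0.06;0 0 0 0 0 0 0.06")

```text
t: 16.25
eef_pos: [0.5204, -0.2005, 0.2518]
ee_rot: [3.141, -0.0, -2.426]
force: [-0.1, -0.6, -0.5]
width: 0.0602
gripper_force: 0.0
```

```bash
python3 - <<'E'
from rect import *
s=arm.get_state();print(s["eef_pos"],s["force"])
p,d=arm.grab_frame("wrist");cv2.imwrite("w7.png",p)
R,P=RT(s);m=arm.camera_model("wrist");K=m["mtx"];M=np.array(m["mount"])
v,u=np.mgrid[0:384,0:512];x=(u-K[0,2])/K[0,0];y=(v-K[1,2])/K[1,1];r=np.hypot(x,y)+1e-9
C=np.stack([np.tan(r)*x/r*d,np.tan(r)*y/r*d,d],-1)
W=(C@M[:3,:3].T+M[:3,3])@R.T+P
near=(np.hypot(W[...,0]-.5208,W[...,1]+.2006)<.03)&(d>0)
z=W[near][:,2];h,e=np.histogram(z,np.arange(.1,.18,.003));print([(round(b,3),int(n)) for b,n in zip(e,h) if n])
top=near&(W[...,2]>.155)&(W[...,2]<.17);q=W[top];print(q[:,2].mean(),np.median(q[:,2]),q[:,:2].mean(0))
print(cv2.minAreaRect(q[:,:2].astype(np.float32)*1000))
A=np.c_[q[:,:2]-q[:,:2].mean(0),np.ones(len(q))];print("tilt",np.linalg.lstsq(A,q[:,2],rcond=None)[0])
E
```

```text
[ 0.52043697 -0.20051275  0.25179646] [-0.10300169 -0.60280219 -0.54393113]
[(np.float64(0.1), 5), (np.float64(0.103), 21), (np.float64(0.106), 12), (np.float64(0.109), 14), (np.float64(0.112), 7), (np.float64(0.115), 46), (np.float64(0.118), 135), (np.float64(0.121), 10), (np.float64(0.124), 31), (np.float64(0.127), 18), (np.float64(0.13), 18), (np.float64(0.133), 33), (np.float64(0.136), 22), (np.float64(0.139), 17), (np.float64(0.142), 258), (np.float64(0.145), 172), (np.float64(0.148), 39), (np.float64(0.151), 58), (np.float64(0.154), 68), (np.float64(0.157), 73), (np.float64(0.16), 767), (np.float64(0.163), 352)]
0.16217313694465488 0.16258092076774117 [ 0.52066283 -0.20072986]
((521.3525390625, -200.19744873046875), (36.61819076538086, 32.009910583496094), 41.20045471191406)
tilt [0.0118439  0.00686739 0.16217314]
```

Head top measured at 0.1625 m (seated would be 0.164, unseated 0.172), upright, with lugs at 41°. Handing in.

```bash
python3 -c "
from station import arm
print(arm.job_done())"
```

```text
the job is handed in; nothing more can be done
None
```

The cap wrench now hangs released and upright in the ring with its lugs in the notches, and I've handed the job in; the hand-in returned no verdict. The depth check showed the flange seated, and the highest contact force I read was about 4 N.

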